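# Turn the inspection tag of the pipe weld coupon

### The job

The pipe coupon standing in the weld-test rack has passed inspection. With a fingertip, gently push the flip tag hinged in front of its bay up and right over its hinge, until it lies flat on the other side with its other face up. Do not pinch or lift anything, and leave the coupons, the other tags and the tools on the bench as they are.

Things in the scene. Friction and masses are not known exactly. Their poses are not given: they have to be found in the camera images.
- rack: fixed sheet-steel coupon rack, 205 (x) by 346 (y) mm. Origin on the table below the tag hinges, in line with bay 1; x points from the tags to the bays, y along the rail. Tag rail: bar 30 mm wide about x = 0, top 62 mm above the table. Bays 0 to 3 centred at x 139, y -85, 0, 85, 170 mm, dividers 49 mm high. One tag on the rail in front of each bay, at the bay's y
- tag0 (a joint): flip tag of bay 0: level aluminium plate 50 mm wide, 3 mm thick, reaching 70 mm from its hinge pin, which runs along rack y at rack x 0, y -85 mm, 66 mm above the table. Rad: 0 = plate towards rack -x, bar mark and finger tab up; 1.57 = plate upright; 3.14 = turned over, plate level towards rack +x, ring mark up, tab hanging down; stops at 0 and 3.14. Starts at 0 to 0.08
- tag0_edge (a point): middle of the free edge of tag 0 (bead 7 mm thick), 70 mm from the hinge pin. Finger tab: steel strip 26 mm wide, 3 mm thick, square to the plate on its bar face, 40 mm tall from the pin's level; its outer face, to push on, is 23 mm from the pin. Hinge friction 0.03 N m: the tag stays where left and must be pushed all the way (1 N on the tab, 0.5 N at the edge)
- tag1 (a joint): flip tag of bay 1: level aluminium plate 50 mm wide, 3 mm thick, reaching 70 mm from its hinge pin, which runs along rack y at rack x 0, y 0 mm, 66 mm above the table. Rad: 0 = plate towards rack -x, bar mark and finger tab up; 1.57 = plate upright; 3.14 = turned over, plate level towards rack +x, ring mark up, tab hanging down; stops at 0 and 3.14. Starts at 0 to 0.08
- tag1_edge (a point): middle of the free edge of tag 1 (bead 7 mm thick), 70 mm from the hinge pin. Finger tab: steel strip 26 mm wide, 3 mm thick, square to the plate on its bar face, 40 mm tall from the pin's level; its outer face, to push on, is 23 mm from the pin. Hinge friction 0.03 N m: the tag stays where left and must be pushed all the way (1 N on the tab, 0.5 N at the edge)
- tag2 (a joint): flip tag of bay 2: level aluminium plate 50 mm wide, 3 mm thick, reaching 70 mm from its hinge pin, which runs along rack y at rack x 0, y 85 mm, 66 mm above the table. Rad: 0 = plate towards rack -x, bar mark and finger tab up; 1.57 = plate upright; 3.14 = turned over, plate level towards rack +x, ring mark up, tab hanging down; stops at 0 and 3.14. Starts at 0 to 0.08
- tag2_edge (a point): middle of the free edge of tag 2 (bead 7 mm thick), 70 mm from the hinge pin. Finger tab: steel strip 26 mm wide, 3 mm thick, square to the plate on its bar face, 40 mm tall from the pin's level; its outer face, to push on, is 23 mm from the pin. Hinge friction 0.03 N m: the tag stays where left and must be pushed all the way (1 N on the tab, 0.5 N at the edge)
- tag3 (a joint): flip tag of bay 3: level aluminium plate 50 mm wide, 3 mm thick, reaching 70 mm from its hinge pin, which runs along rack y at rack x 0, y 170 mm, 66 mm above the table. Rad: 0 = plate towards rack -x, bar mark and finger tab up; 1.57 = plate upright; 3.14 = turned over, plate level towards rack +x, ring mark up, tab hanging down; stops at 0 and 3.14. Starts turned over
- tag3_edge (a point): middle of the free edge of tag 3 (bead 7 mm thick), 70 mm from the hinge pin. Finger tab: steel strip 26 mm wide, 3 mm thick, square to the plate on its bar face, 40 mm tall from the pin's level; its outer face, to push on, is 23 mm from the pin. Hinge friction 0.03 N m: the tag stays where left and must be pushed all the way (1 N on the tab, 0.5 N at the edge)
- coupon_pipe: the pipe coupon: dark steel pipe, 60 mm across, 78 mm high, standing on end with its bore open upwards and a weld bead round its middle; origin at the centre of its foot, in the centre of bay 0, 1 or 2, on the rack floor 4 mm above the table; loose
- coupon_tee: tee-joint coupon: foot plate 85 by 62 by 8 mm with a plate on edge along its middle, 63 mm high overall; loose, in bay 0, 1 or 2; origin under its centre
- coupon_flat: flat butt-weld coupon 88 by 66 by 10 mm with a weld bead along its middle; loose, in bay 0, 1 or 2; origin under its centre
- coupon_angle: corner-joint coupon, an L of two plates, 85 by 58 mm, 58 mm high; loose, in bay 3; origin under its centre
- chipping_hammer: chipping hammer lying on the table in front of the tag rail, about 245 mm long along its x, head 140 mm wide, 22 mm high; origin on the table under its shank
- wire_brush: wooden-backed wire brush 260 by 28 mm, 32 mm high, lying on the table beside bay 0; long along its x; origin under its centre
- spray_can: can 65 mm across, 190 mm high, standing on the table beside bay 3; origin under its centre
- magnet_square: three-cornered magnetic welding square, about 95 mm a side, 17 mm high, lying in front of the rail near tag 3; origin under its centre

How it is judged:
By the outcome, as a careful person would: the job done as asked, in the order asked, and still so for the second after the job is handed in, with the robot touching nothing.
It also fails if it takes over 51 s, if anything falls off the work surface, if the arm or the gripper's body presses on something with over 40 N, if the wrist force passes 120 N, or if a joint passes its speed limit or range.

### The arm

A 6-joint arm with a two-finger parallel gripper is mounted at the origin on the work surface. World frame = base frame: x ahead of the robot, y to its left, z up, the work surface at z = 0. Lengths are in mm, angles in degrees, forces in N, time in s.
With the tool pointing down it reaches from about 350 to 725 mm from the base axis. Payload 4.3 kg.
Tool frame: the origin (TCP) lies at the very end of the fingers, on their centre line; the grasp point (between the pads) lies ctrl.grasp_offset behind it (ctrl.grasp_offset is the distance from the TCP to the grasp point, in mm); z points along the fingers, y is the direction in which the jaws open and shut (so a half turn about z gives the same grasp; the last joint's range is limited). The gripper opens to 85 mm and grips with 20 to 120 N. Pads are 22 mm wide; open, the fingers measure 114 mm over their backs; the gripper's body (76 mm by 85 mm) begins 54 mm behind the grasp point. The pads swing forward as they close: fully open they stand 13 mm farther back than shut.
Start: joints at [67.821, 21.618, 4.641, 73.018, 0, 83.68], TCP at [157.141, 553.149, 231.329] pointing down, gripper open.
Joint ranges: [-156.06, 156.06], [-48.1, 94.91], [-58.44, 69.94], [-101.28, 121.22], [-78.64, 73.56], [-180, 180]. Speed limits (degrees/s): [147.25, 147.25, 180, 180, 180, 180].

### API

Orientations are given as a 3x3 rotation matrix whose columns are the frame's x, y, z axes.
In Python, from plant import ctrl gives the robot as it stands.
- The arm moves only by the tool play_rows, never from a script. Its argument "steps" is a list that holds one entry, the list of rows, each a list of 7 numbers: the opening, from -1 (shut) to 1 (fully open), then the shift along the tool's x, y, z in mm, then the turn, a rotation vector about the tool's x, y, z in rad. In form: [[[hand, x, y, z, wx, wy, wz], ...]]. A call has exactly 8 rows; each row shifts and turns the pose as measured when the row begins, along the tool's axes as they then stand; what a row does not reach is not made up. A row lasts 1/10 s, in which the tool goes at most 50 mm and 8.59 degrees, less where a joint would pass 70% of its speed; a pose out of reach is approached as far as the arm can. A call is refused whole if a number of a shift passes 50 or a number of a turn 0.15, either way. A call with a gripper value outside its range is refused whole. The fingers move at their own pace and stop on an object; the grip force is fixed at half the most. Time passes only in rows, so rows that do not move let the fingers close, or fill a call up. It gives the time, the measured TCP pose, the force and the opening at its end, in the units of the state.
- ctrl.observe(): the state, without advancing time (a new reading comes with each control period).
- ctrl.read_camera(name): name is "side" or "top" or "wrist"; returns a dict with "img" (420x560x3 uint8, red, green, blue), "intrinsics" (3x3 intrinsics, pixels), "world_to_cam" (4x4, takes a point from world to camera coordinates). Camera axes: x right, y down, z forward; pixel columns grow to the right and rows downward; lengths in mm; the calibration is good to about 2 mm. A picture is of the moment at which its call begins. There is no depth.
- ctrl.hand_in(): hands the job in, once; it reports no verdict.
The state is a dict: "time": time; "joints": joint angles; "joint_velocities": joint speeds; "effort": joint torques, N m; "position": TCP position; "tcp_rot": TCP orientation; "contact_force": force on the tool from outside, world axes, zero at the start; "torque": the same for the moment, N m; "opening": opening from 0.0 (shut) to 1.0 (fully open).
Only numpy, scipy, OpenCV 4.12 (cv2) and the standard library are available. Lean on these libraries where they do the work, as an engineer would, in place of code of your own. Each camera call takes 0.05 s, during which the arm holds its last target. There are 200 camera calls.

## Working session

There is one attempt and no reset: what is moved stays moved. The work goes in short steps, Python scripts to look and compute and a tool call to move; the robot and the scene stay as the last step left them, time stands still between calls to the robot, and variables do not carry over. Pictures are saved under pics/ and viewed, about 8 in all and at most 12, crops included, and the job is handed in when it is done.

Besides the shell and the picture viewer there is one more tool, called after "Call:" by a JSON object that holds its "api" and its "payload". play_rows: Moves the arm, as the interface text tells. Its arguments: {"type":"object","properties":{"steps":{"type":"array","items":{"type":"array","items":{"type":"array","items":{"type":"number"}}}}},"required":["steps"]}

```bash
mkdir -p pics
python3 - <<'E'
from plant import ctrl
import cv2,numpy as np
for n in("top","side"):
    r=ctrl.read_camera(n);cv2.imwrite(f"pics/{n}0.png",cv2.resize(r["img"][:,:,::-1],(800,600),interpolation=cv2.INTER_CUBIC))
    np.savez(f"pics/{n}0.npz",K=r["intrinsics"],T=r["world_to_cam"])
s=ctrl.observe();print(s["time"],s["position"],s["tcp_rot"],s["opening"],ctrl.grasp_offset)
E
```

```text
0.1 [156.90894756 552.59209206 230.43247043] [[-9.61927773e-01  2.73302907e-01 -6.93380582e-04]
 [ 2.73303713e-01  9.61926275e-01 -1.70932377e-03]
 [ 1.99817845e-04 -1.83374950e-03 -9.99998299e-01]] 0.9999914515830891 18.700000000000003
```

View pics/top0.png

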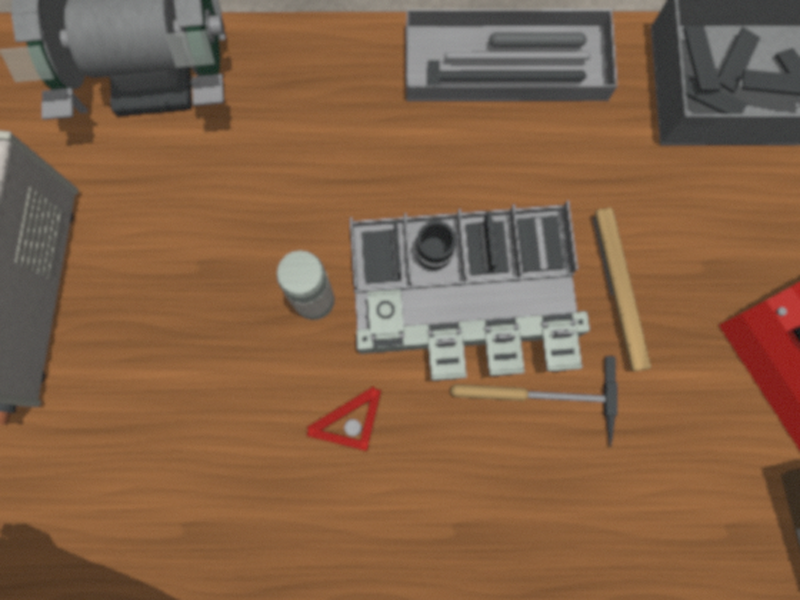

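View pics/side0.png

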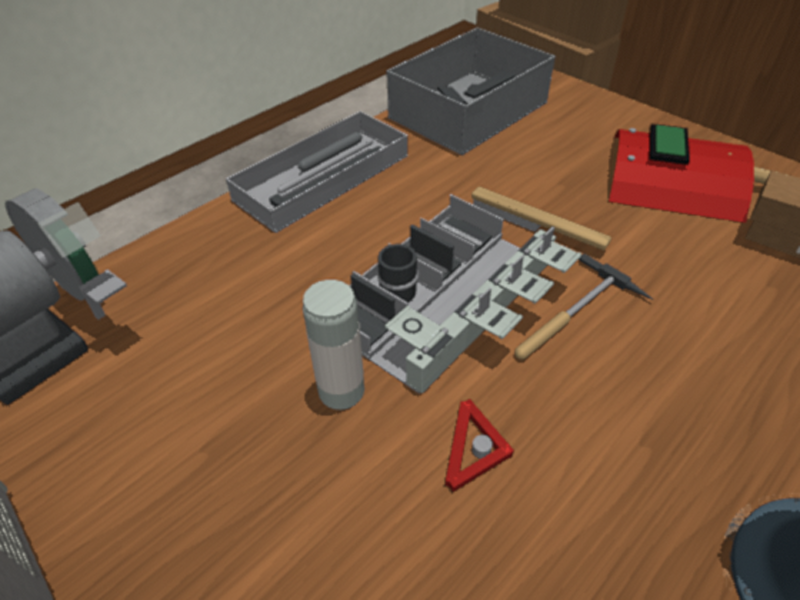

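The pipe stands in the bay second from the left (top view about 435,243), next to the turned-over tag 3, so it is bay 2 and the tag to flip is tag 2 (about 447,355). I'll work out the rack pose from the tag edges.

```bash
cat > h.py <<'E'
import numpy as np
def bp(K,T,u,v,z):
    d=np.linalg.inv(K)@[u,v,1];R=T[:3,:3];c=-R.T@T[:3,3];d=R.T@d
    return c+d*(z-c[2])/d[2]
def pj(K,T,p):
    q=K@(T[:3,:3]@np.array(p)+T[:3,3]);return q[:2]/q[2]
E
python3 - <<'E'
from h import *
d=np.load("pics/top0.npz");K,T=d["K"],d["T"]
P=lambda u,v,z:bp(K,T,u*.7,v*.7,z)
e2,e1,e0=P(448.5,377,69),P(505.5,372,69),P(563.5,367.5,69)
print(e2,e1,e0,np.linalg.norm(e2-e0))
y=(e2-e0)[:2];y/=np.linalg.norm(y);x=np.array([y[1],-y[0]])
print("yaw",np.degrees(np.arctan2(x[1],x[0])))
print("rack origin",e1[:2]+70*x, "pipe",P(436,232,82))
o=e1[:2]+70*x
for n,p in dict(org=(0,0,62),pipe=(139,85,82),tag3edge=(70,170,66),hinge2=(0,85,66)).items():
    w=np.r_[o+p[0]*x+p[1]*y,p[2]];print(n,w,pj(K,T,w)/.7)
    if 1:
        s=np.load("pics/side0.npz");print("  side",pj(s["K"],s["T"],w)/.7)
E
```

```text
[459.79148866 -10.13228236  69.        ] [467.12267593 -93.46980767  69.        ] [ 473.73548329 -178.38204657   69.        ] 168.8265919232241
yaw 4.737661162033727
rack origin [536.8835078  -87.68825624] pipe [676.1657603    6.25061568  82.        ]
org [536.8835078  -87.68825624  62.        ] [499.46536809 325.66656706]
  side [500.60635152 273.9896509 ]
pipe [668.38813291   8.50183459  82.        ] [434.56085599 236.97946951]
  side [394.18755015 254.60071701]
tag3edge [592.60342905  87.5124583   66.        ] [381.94049894 288.60026262]
  side [392.89036119 314.94861755]
hinge2 [529.86305249  -2.97867468  66.        ] [442.80748894 329.89017954]
  side [468.19972635 303.80509503]
```

Call:
{"api": "play_rows", "payload": {"steps": [[[-1, 0, 0, 0, 0, 0, -0.12], [-1, 0, 0, 0, 0, 0, -0.12], [-1, 0, 0, 0, 0, 0, -0.12], [-1, -19, -42, 0, 0, 0, 0], [-1, -19, -42, 0, 0, 0, 0], [-1, -19, -42, 0, 0, 0, 0], [-1, -19, -42, 0, 0, 0, 0], [-1, -19, -42, 0, 0, 0, 0]]]}}

```text
time: 0.9
position: [272.1, 349.2, 225.5]
tcp_rot: [[-0.994, -0.11, -0.005], [-0.109, 0.994, -0.008], [0.005, -0.007, -1.0]]
contact_force: [1.3, -0.0, 0.6]
opening: 0.002
```

Call:
{"api": "play_rows", "payload": {"steps": [[[-1, -19, -42, 0, 0, 0, 0], [-1, -19, -42, 0, 0, 0, 0], [-1, -19, -42, 0, 0, 0, 0], [-1, -19, -42, 0, 0, 0, 0], [-1, -19, -42, 0, 0, 0, 0], [-1, -19, -42, 0, 0, 0, 0], [-1, -19, -42, 0, 0, 0, 0], [-1, 0, 0, 0, 0, 0, 0]]]}}

```text
time: 1.7
position: [441.2, 54.4, 225.1]
tcp_rot: [[-0.995, -0.104, -0.005], [-0.104, 0.995, -0.01], [0.006, -0.009, -1.0]]
contact_force: [-0.2, 0.8, 0.5]
opening: -0.003
```

Call:
{"api": "play_rows", "payload": {"steps": [[[-1, -8, -22, 0, 0, 0, 0], [-1, -8, -22, 0, 0, 0, 0], [-1, -7, -22, 0, 0, 0, 0], [-1, 0, 0, 0, 0, 0, 0.02], [-1, 0, 0, 0, 0, 0, 0], [-1, 0, 0, 0, 0, 0, 0], [-1, 0, 0, 0, 0, 0, 0], [-1, 0, 0, 0, 0, 0, 0]]]}}

```text
time: 2.5
position: [467.5, -7.0, 223.0]
tcp_rot: [[-0.996, -0.084, -0.013], [-0.084, 0.996, -0.006], [0.013, -0.004, -1.0]]
contact_force: [-0.4, -0.1, 0.4]
opening: 0.003
```

Run:
```python
from plant import ctrl
import cv2,numpy as np
n="wrist"
r=ctrl.read_camera(n);cv2.imwrite(f"pics/{n}1.png",cv2.resize(r["img"][:,:,::-1],(800,600),interpolation=cv2.INTER_CUBIC))
np.savez(f"pics/{n}1.npz",K=r["intrinsics"],T=r["world_to_cam"])
s=ctrl.observe();print(s["time"],s["position"],s["tcp_rot"],s["opening"])
```

```text
2.55 [467.45761707  -7.01642411 223.05358033] [[-0.99636749 -0.08413726 -0.01314335]
 [-0.08407254  0.99644499 -0.00540227]
 [ 0.01355116 -0.00427765 -0.99989903]] -0.004265630199545193
```

View pics/wrist1.png

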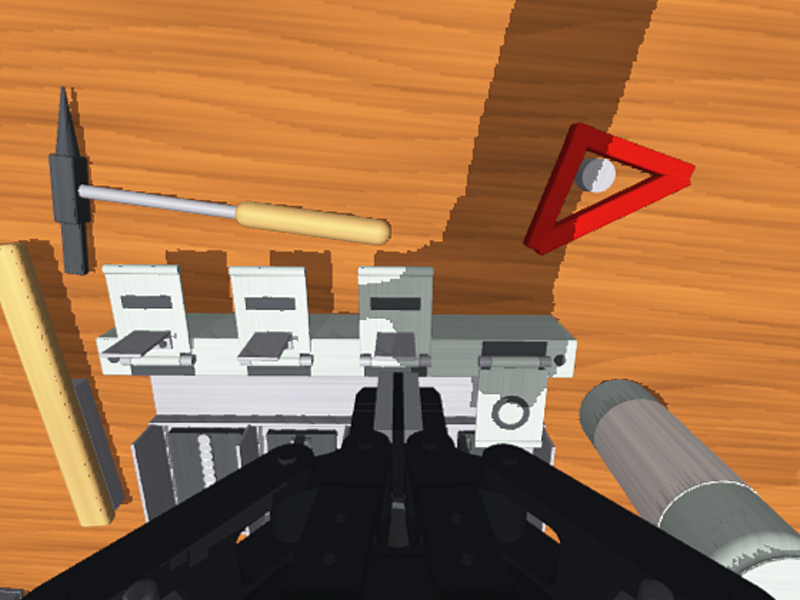

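Run:
```python
from h import *
d=np.load("pics/wrist1.npz");K,T=d["K"],d["T"]
P=lambda u,v,z:bp(K,T,u*.7,v*.7,z).round(1)
for n,u,v,z in [("e0",142,266.5,69),("e1",267,267,69),("e2",396,268,69),("pin2",398,361,69),("pin1",276,359,69),("pin3",515,362,69),("tabbase2",396,333,68),("tabtop2",396,357,106),("e3",511,447,66)]: print(n,P(u,v,z))
print("cam",-T[:3,:3].T@T[:3,3],pj(K,T,[467.5,-7,223])/.7)
```

```text
e0 [ 472.4 -177.4   69. ]
e1 [465.6 -94.3  69. ]
e2 [458.9  -8.6  69. ]
pin2 [526.2  -1.5  69. ]
pin1 [532.2 -88.   69. ]
pin3 [519.8  81.3  69. ]
tabbase2 [505.5  -4.7  68. ]
tabtop2 [506.6  -4.4 106. ]
e3 [591.7  90.7  66. ]
cam [388.91724709 -12.45900544 367.77405904] [395.56575568 392.23045772]
```

Wrist view: tag 2 is the third tag from the left, its edge at (396,268), its tab at (396,333–357) and its pin at about y 361. These back-project to pin 2 at about (528,-3), with the tab face 23 mm in front of it, which matches the sizes given. I'll descend just outside the tab.

Call:
{"api": "play_rows", "payload": {"steps": [[[-1, -2, 0, 20, -0.005, -0.013, 0], [-1, -2, 0, 20, 0, 0, 0], [-1, -2, 0, 20, 0, 0, 0], [-1, -2, 0, 20, 0, 0, 0], [-1, -2, 0, 20, 0, 0, 0], [-1, -2, 0, 15, 0, 0, 0], [-1, 0, 0, 5, 0, 0, 0], [-1, 0, 0, 0, 0, 0, 0]]]}}

```text
time: 3.35
position: [480.3, -3.0, 101.0]
tcp_rot: [[-0.996, -0.089, 0.005], [-0.089, 0.996, 0.001], [-0.005, 0.0, -1.0]]
contact_force: [-0.1, 0.0, 0.2]
opening: 0.002
```

```bash
cat >> h.py <<'E'
def rel(p):
    d=np.array(p)-[528,-3,0];return (.9966*d[0]+.0826*d[1]).round(1),(-.0826*d[0]+.9966*d[1]).round(1),p[2].round(1)
E
python3 - <<'E'
from h import *
from plant import ctrl
s=ctrl.observe();print(rel(s["position"]),s["tcp_rot"][:,2],s["contact_force"])
E
```

```text
(np.float64(-47.5), np.float64(3.9), np.float64(101.0)) [ 4.60661484e-03  6.75852170e-04 -9.99989161e-01] [-0.10431716  0.04610365  0.19102686]
```

Call:
{"api": "play_rows", "payload": {"steps": [[[-1, -4, -2, 1, 0, 0, 0], [-1, -4, -2, 0, 0, 0, 0], [-1, -4, 0, 0, 0, 0, 0], [-1, -4, 0, -1, 0, 0, 0], [-1, -4, 0, -2, 0, 0, 0], [-1, -3, 0, -2, 0, 0, 0], [-1, -3, 0, -1, 0, 0, 0], [-1, 0, 0, 0, 0, 0, 0]]]}}

```text
time: 4.15
position: [510.5, -5.0, 109.9]
tcp_rot: [[-0.996, -0.09, 0.009], [-0.09, 0.996, -0.0], [-0.009, -0.001, -1.0]]
contact_force: [-0.0, 1.7, -0.0]
opening: -0.002
```

Run:
```python
from h import *
from plant import ctrl
import cv2
r=ctrl.read_camera("side");cv2.imwrite("pics/s2.png",cv2.resize(r["img"][130:310,220:460,::-1],(800,600),interpolation=cv2.INTER_CUBIC))
s=ctrl.observe();print(rel(s["position"]),s["tcp_rot"][:,2],s["contact_force"])
```

```text
(np.float64(-17.7), np.float64(-0.5), np.float64(109.8)) [ 8.61349720e-03 -7.42813626e-05 -9.99962900e-01] [ 0.13443825 -0.09222101 -0.19132181]
```

View pics/s2.png

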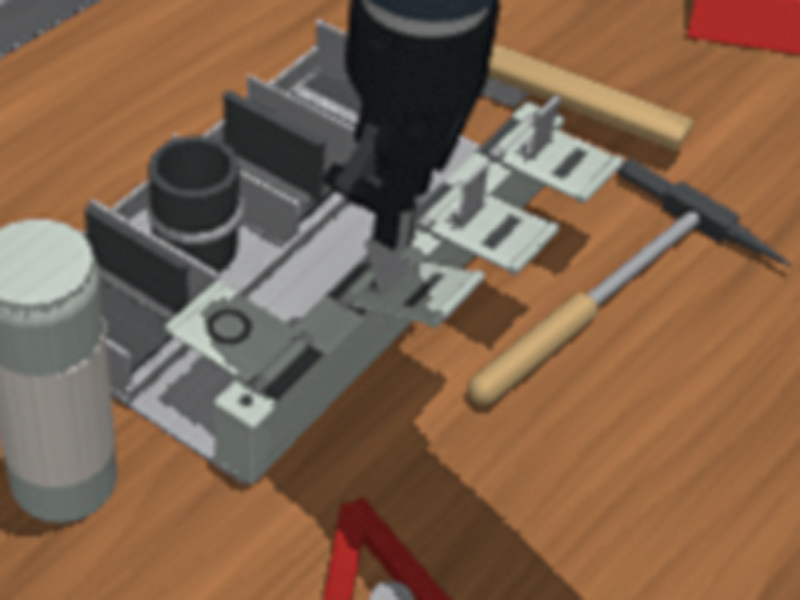

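Call:
{"api": "play_rows", "payload": {"steps": [[[-1, 0, 0, 2, 0, 0, 0], [-1, 0, 0, 2, 0, 0, 0], [-1, 0, 0, 1, 0, 0, 0], [-1, -2, 0, 0, 0, 0, 0], [-1, -2, 0, 0, 0, 0, 0], [-1, -2, 0, 0, 0, 0, 0], [-1, -2, 0, 0, 0, 0, 0], [-1, 0, 0, 0, 0, 0, 0]]]}}

```text
time: 5.0
position: [523.4, -4.0, 109.9]
tcp_rot: [[-0.996, -0.09, 0.02], [-0.09, 0.996, 0.0], [-0.019, -0.001, -1.0]]
contact_force: [-0.6, -0.1, 3.1]
opening: 0.003
```

Run:
```python
from h import *
from plant import ctrl
import cv2
r=ctrl.read_camera("side");cv2.imwrite("pics/s3.png",cv2.resize(r["img"][160:250,280:400,::-1],(800,600),interpolation=cv2.INTER_CUBIC))
s=ctrl.observe();print(rel(s["position"]),s["tcp_rot"][:,2],s["contact_force"])
```

```text
(np.float64(-4.7), np.float64(-0.6), np.float64(109.9)) [ 1.96179937e-02  3.40454337e-04 -9.99807491e-01] [ 0.56545187 -0.39923887  1.61537538]
```

View pics/s3.png

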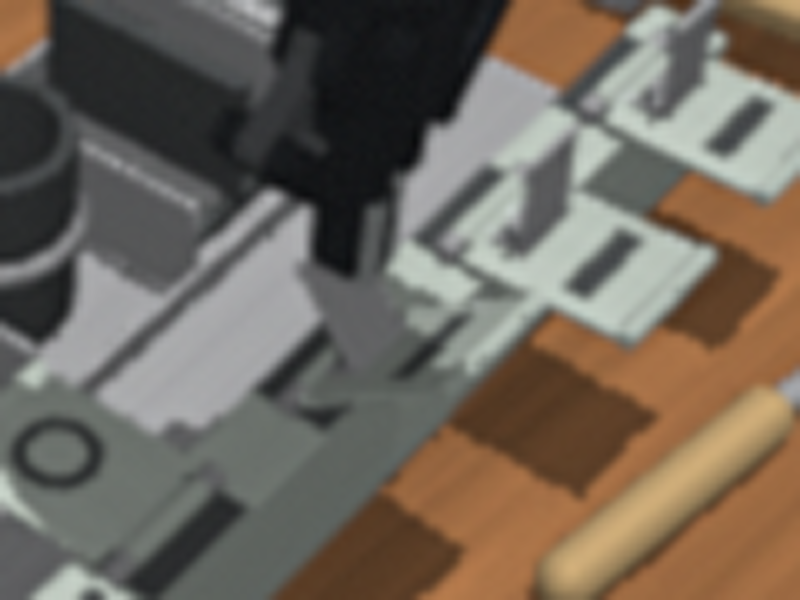

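Call:
{"api": "play_rows", "payload": {"steps": [[[-1, 0, 0, 2, 0, 0.01, 0], [-1, 0, 0, 2, 0, 0.01, 0], [-1, 0, 0, 2, 0, 0, 0], [-1, 0, 0, 2, 0, 0, 0], [-1, 0, 0, 1, 0, 0, 0], [-1, 0, 0, 1, 0, 0, 0], [-1, 0, 0, 0, 0, 0, 0], [-1, 0, 0, 0, 0, 0, 0]]]}}

```text
time: 5.85
position: [525.5, -4.2, 100.3]
tcp_rot: [[-0.996, -0.09, 0.002], [-0.09, 0.996, -0.002], [-0.002, -0.002, -1.0]]
contact_force: [-0.3, -0.1, 3.0]
opening: -0.002
```

```bash
cat > st.py <<'E'
from h import *
from plant import ctrl
s=ctrl.observe();x,y,z=rel(s["position"]);print(x,y,z,s["tcp_rot"][:,2].round(3),s["contact_force"].round(1))
from scipy.optimize import brentq
L,Z=x+11,z-66
f=lambda t:-np.cos(t)*L+np.sin(t)*Z-23
try:
    t=brentq(f,0,np.pi/2+.2);print("theta",np.degrees(t),"h",np.sin(t)*L+np.cos(t)*Z)
except Exception as e: print(e)
E
python3 st.py
```

```text
-2.6 -1.0 100.3 [ 0.002 -0.002 -1.   ] [-0.3 -0.1  3. ]
theta 54.40101957593761 h 26.796454989419804
```

Call:
{"api": "play_rows", "payload": {"steps": [[[-1, -2, 0, 0, 0, 0, 0], [-1, -2, 0, 0, 0, 0, 0], [-1, -2, 0, 0.5, 0, 0, 0], [-1, -2, 0, 0.5, 0, 0, 0], [-1, -2, 0, 0.5, 0, 0, 0], [-1, -2, 0, 0.5, 0, 0, 0], [-1, 0, 0, 0.5, 0, 0, 0], [-1, 0, 0, 0, 0, 0, 0]]]}}

```text
time: 6.65
position: [536.8, -3.2, 96.1]
tcp_rot: [[-0.996, -0.09, -0.002], [-0.09, 0.996, -0.002], [0.002, -0.002, -1.0]]
contact_force: [-0.7, -0.8, 0.9]
opening: 0.006
```

```bash
python3 st.py
```

```text
8.8 -0.9 96.1 [-0.002 -0.002 -1.   ] [-0.7 -0.8  0.9]
theta 73.00864927145375 h 27.731750756127113
```

Call:
{"api": "play_rows", "payload": {"steps": [[[-1, -3, 0, 0, 0, 0, 0], [-1, -3, 0, 0, 0, 0, 0], [-1, -2, 0, 1, 0, 0, 0], [-1, -2, 0, 1, 0, 0, 0], [-1, 0, 0, 1, 0, 0, 0], [-1, 0, 0, 1, 0, 0, 0], [-1, 0, 0, 1, 0, 0, 0], [-1, 0, 0, 0, 0, 0, 0]]]}}

```text
time: 7.45
position: [548.9, -1.8, 91.0]
tcp_rot: [[-0.996, -0.09, 0.001], [-0.09, 0.996, -0.001], [-0.0, -0.001, -1.0]]
contact_force: [-0.4, 0.3, 0.8]
opening: 0.002
```

```bash
python3 st.py
python3 - <<'E'
from plant import ctrl
import cv2
r=ctrl.read_camera("side");cv2.imwrite("pics/s4.png",cv2.resize(r["img"][130:265,260:440,::-1],(800,600),interpolation=cv2.INTER_CUBIC))
E
```

```text
20.9 -0.5 91.0 [ 0.001 -0.001 -1.   ] [-0.4  0.3  0.8]
theta 86.48983241085126 h 33.370795615328184
```

View pics/s4.png

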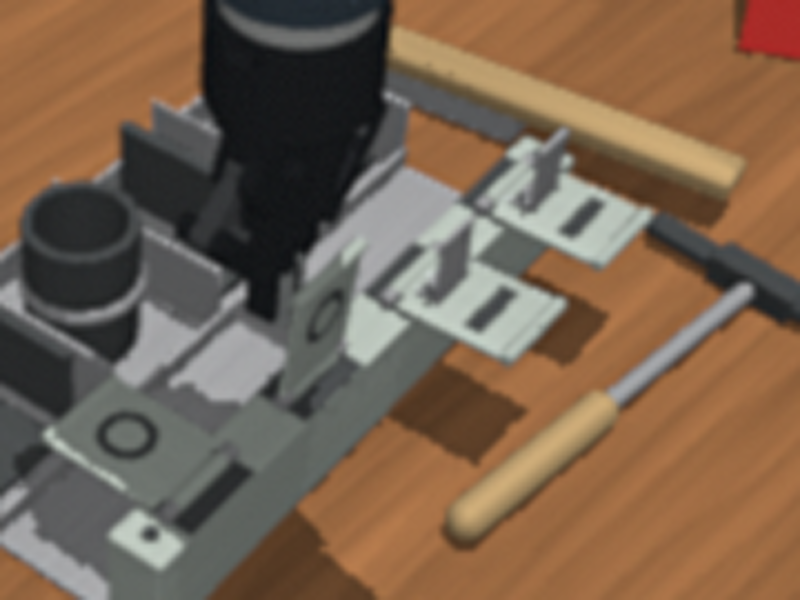

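Side view: tag 2 now stands nearly upright, ring face toward the front (about 325,315), with the finger behind it. Next I'll lift clear and go round to its front side.

Call:
{"api": "play_rows", "payload": {"steps": [[[-1, 0, 0, -6, 0, 0, 0], [-1, 0, 0, -10, 0, 0, 0], [-1, 0, 0, -12, 0, 0, 0], [-1, 0, 0, -12, 0, 0, 0], [-1, 0, 0, -12, 0, 0, 0], [-1, 0, 0, -12, 0, 0, 0], [-1, 0, 0, -6, 0, 0, 0], [-1, 0, 0, 0, 0, 0, 0]]]}}

```text
time: 8.3
position: [546.7, -1.8, 167.1]
tcp_rot: [[-0.996, -0.09, -0.003], [-0.09, 0.996, -0.002], [0.003, -0.002, -1.0]]
contact_force: [-0.4, 0.2, 0.5]
opening: -0.004
```

Call:
{"api": "play_rows", "payload": {"steps": [[[-1, 10, 0, 0, 0, 0, 0], [-1, 12, 0, 0, 0, 0, 0], [-1, 12, 0, 0, 0, 0, 0], [-1, 12, 0, 0, 0, 0, 0], [-1, 12, 0, 0, 0, 0, 0], [-1, 4, 0, 0, 0, 0, 0], [-1, 0, 0, 0, 0, 0, 0], [-1, 0, 0, 0, 0, 0, 0]]]}}

```text
time: 9.1
position: [475.7, -7.3, 163.3]
tcp_rot: [[-0.996, -0.09, -0.011], [-0.09, 0.996, -0.001], [0.011, -0.0, -1.0]]
contact_force: [-0.1, 0.3, -0.1]
opening: -0.002
```

```bash
python3 st.py
```

```text
-52.5 0.1 163.3 [-0.011 -0.001 -1.   ] [-0.1  0.3 -0.1]
f(a) and f(b) must have different signs
```

Call:
{"api": "play_rows", "payload": {"steps": [[[-1, -3, 0, 10, 0, -0.011, 0], [-1, -3, 0, 10, 0, 0, 0], [-1, -3, 0, 10, 0, 0, 0], [-1, -3, 0, 8, 0, 0, 0], [-1, -3, 0, 5, 0, 0, 0], [-1, 0, 0, 0, 0, 0, 0], [-1, 0, 0, 0, 0, 0, 0], [-1, 0, 0, 0, 0, 0, 0]]]}}

```text
time: 9.9
position: [493.5, -5.9, 116.9]
tcp_rot: [[-0.996, -0.09, -0.0], [-0.09, 0.996, -0.0], [0.0, -0.0, -1.0]]
contact_force: [-0.8, 0.1, -0.1]
opening: 0.003
```

```bash
python3 st.py
```

```text
-34.6 0.0 116.9 [-0. -0. -1.] [-0.8  0.1 -0.1]
f(a) and f(b) must have different signs
```

Call:
{"api": "play_rows", "payload": {"steps": [[[-1, -5, 0, 0, 0, 0, 0], [-1, -5, 0, 0.5, 0, 0, 0], [-1, -5, 0, 0.5, 0, 0, 0], [-1, -5, 0, 0.5, 0, 0, 0], [-1, -5, 0, 1, 0, 0, 0], [-1, -5, 0, 1, 0, 0, 0], [-1, -4, 0, 1, 0, 0, 0], [-1, 0, 0, 0, 0, 0, 0]]]}}

```text
time: 10.7
position: [531.5, -2.7, 113.2]
tcp_rot: [[-0.996, -0.09, 0.002], [-0.09, 0.996, -0.001], [-0.002, -0.001, -1.0]]
contact_force: [0.3, -0.5, -0.3]
opening: -0.001
```

```bash
cat > st2.py <<'E'
from h import *
from plant import ctrl
s=ctrl.observe();x,y,z=rel(s["position"]);print(x,y,z,s["tcp_rot"][:,2].round(3),s["contact_force"].round(1))
L,Z=x+11,z-66;print("theta~",np.degrees(np.arctan2(Z,-L)),"s",np.hypot(L,Z))
E
python3 st2.py
```

```text
3.5 0.0 113.2 [ 0.002 -0.001 -1.   ] [ 0.3 -0.5 -0.3]
theta~ 107.07713526340814 s 49.377018946064375
```

Call:
{"api": "play_rows", "payload": {"steps": [[[-1, -4, 0, 1, 0, 0, 0], [-1, -4, 0, 1, 0, 0, 0], [-1, -3, 0, 2, 0, 0, 0], [-1, -3, 0, 2, 0, 0, 0], [-1, -3, 0, 3, 0, 0, 0], [-1, -2, 0, 3, 0, 0, 0], [-1, -2, 0, 3, 0, 0, 0], [-1, 0, 0, 0, 0, 0, 0]]]}}

```text
time: 11.5
position: [554.3, -0.6, 96.7]
tcp_rot: [[-0.996, -0.09, 0.002], [-0.09, 0.996, -0.0], [-0.002, -0.001, -1.0]]
contact_force: [-0.1, 0.4, -0.8]
opening: -0.001
```

```bash
python3 st2.py
```

```text
26.4 0.2 96.7 [ 0.002 -0.    -1.   ] [-0.1  0.4 -0.8]
theta~ 140.61894662926335 s 48.386465049639654
```

Call:
{"api": "play_rows", "payload": {"steps": [[[-1, -3, 0, 3, 0, 0, 0], [-1, -3, 0, 3, 0, 0, 0], [-1, -2, 0, 3, 0, 0, 0], [-1, -2, 0, 3, 0, 0, 0], [-1, 0, 0, 3, 0, 0, 0], [-1, 0, 0, 3, 0, 0, 0], [-1, 0, 0, 3, 0, 0, 0], [-1, 0, 0, 0, 0, 0, 0]]]}}

```text
time: 12.3
position: [565.1, 0.4, 73.7]
tcp_rot: [[-0.996, -0.09, 0.002], [-0.09, 0.996, -0.0], [-0.002, -0.0, -1.0]]
contact_force: [0.6, -0.4, -0.2]
opening: -0.001
```

```bash
python3 st2.py
```

```text
37.3 0.3 73.7 [ 0.002 -0.    -1.   ] [ 0.6 -0.4 -0.2]
theta~ 170.94211187138234 s 48.909917194777584
```

Now the last few millimetres down, feeling for the stop.

Call:
{"api": "play_rows", "payload": {"steps": [[[-1, 0, 0, 2, 0, 0, 0], [-1, 0, 0, 2, 0, 0, 0], [-1, 0, 0, 1, 0, 0, 0], [-1, 0, 0, 1, 0, 0, 0], [-1, 0, 0, 0.5, 0, 0, 0], [-1, 0, 0, 0.5, 0, 0, 0], [-1, 0, 0, 0.5, 0, 0, 0], [-1, 0, 0, 0.5, 0, 0, 0]]]}}

```text
time: 13.1
position: [565.5, 0.4, 67.5]
tcp_rot: [[-0.996, -0.09, 0.004], [-0.09, 0.996, -0.001], [-0.004, -0.001, -1.0]]
contact_force: [-1.8, 0.2, 4.6]
opening: -0.001
```

```bash
python3 st2.py
```

```text
37.6 0.3 67.5 [ 0.004 -0.001 -1.   ] [-1.8  0.2  4.6]
theta~ 178.23217294414394 s 48.6231426380484
```

The tip stopped at z 67.5, which is the level plate's top, with 4.6 N on it, so the tag is at its stop. I'll retract and check.

Call:
{"api": "play_rows", "payload": {"steps": [[[-1, 0, 0, -5, 0, 0, 0], [-1, 0, 0, -10, 0, 0, 0], [-1, 0, 0, -15, 0, 0, 0], [-1, 0, 0, -20, 0, 0, 0], [-1, 0, 0, -20, 0, 0, 0], [-1, 0, 0, -20, 0, 0, 0], [-1, 0, 0, -20, 0, 0, 0], [-1, 0, 0, -15, 0, 0, 0]]]}}

```text
time: 13.9
position: [562.6, 0.6, 197.5]
tcp_rot: [[-0.996, -0.09, -0.002], [-0.09, 0.996, -0.0], [0.002, 0.0, -1.0]]
contact_force: [-0.8, -0.3, -0.4]
opening: 0.0
```

Call:
{"api": "play_rows", "payload": {"steps": [[[-1, 15, 0, 0, 0, 0, 0], [-1, 25, 0, 0, 0, 0, 0], [-1, 25, 0, 0, 0, 0, 0], [-1, 25, 0, 0, 0, 0, 0], [-1, 20, 0, 0, 0, 0, 0], [-1, 10, 0, 0, 0, 0, 0], [-1, 0, 0, 0, 0, 0, 0], [-1, 0, 0, 0, 0, 0, 0]]]}}

```text
time: 14.7
position: [443.5, -11.0, 204.9]
tcp_rot: [[-0.996, -0.09, 0.012], [-0.09, 0.996, -0.002], [-0.011, -0.003, -1.0]]
contact_force: [0.1, 0.5, 0.0]
opening: 0.004
```

```bash
python3 st2.py
python3 - <<'E'
from plant import ctrl
import cv2,numpy as np
a=ctrl.read_camera("side")["img"][100:350,200:500,::-1]
b=ctrl.read_camera("top")["img"][100:350,180:480,::-1]
cv2.imwrite("pics/s5.png",cv2.resize(np.hstack([a,b]),(800,333),interpolation=cv2.INTER_CUBIC))
E
```

```text
-84.9 -1.0 204.9 [ 0.012 -0.002 -1.   ] [0.1 0.5 0. ]
theta~ 61.98535078506491 s 157.3353742805476
```

View pics/s5.png

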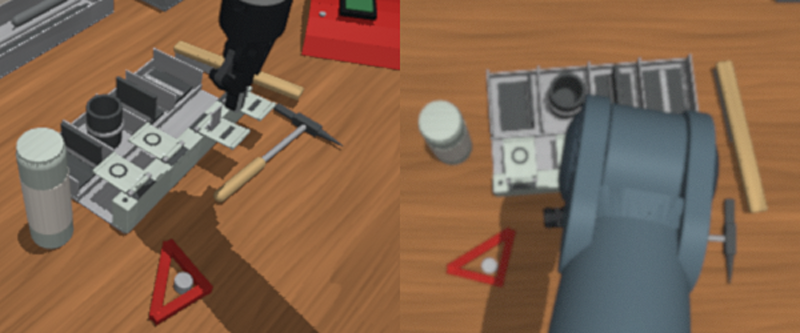

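Side view: tag 2 lies flat with its ring up (about 152,139), parallel to tag 3. Tags 0 and 1, the pipe, the hammer, the brush, the can and the square look undisturbed, and the arm is clear of everything.

```bash
python3 -c "
from plant import ctrl
print(ctrl.hand_in())"
```

```text
the job is handed in; nothing more can be done
None
```

The pipe coupon was in bay 2, and its flip tag (tag 2) now lies flat on the other side with its ring mark up. I handed the job in at about 15 s of the 51 s allowed.

I kept the gripper shut as a fingertip. I pushed the finger tab until the tag stood nearly upright, then went round to its front and pressed the plate over and down.

- **Stop reached:** the fingertip came to rest at z 67.5 mm, the level plate's top surface. It read about 4.6 N up there and about 5 N in all, the largest force in my end-of-call readings.
- **Last side picture:** tag 2 lies flat beside tag 3, ring up. The pipe, tags 0 and 1 and the tools look unmoved, and the arm is about 140 mm clear above.
- **Top picture:** the arm hid tags 0, 1 and 2, so only the side view confirms how tag 2 finished.
- **Off plan:** early in the tab push the fingertip rode up to within about 2 mm of the tab's top edge. I lowered it before going on, and it did not slip. No check failed.

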